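Set the spice jars in their colour-coded holders

ROBOT

A 7-joint arm with a two-finger parallel gripper is mounted at the origin on a cart in front of the work surface, level with it; the furniture and walls round the work are solid. World frame = base frame: x ahead of the robot, y to its left, z up, the work surface at z = 0. Lengths are in m, angles in rad, forces in N, time in s.
With the tool pointing down it reaches from about 0.425 to 0.925 m from the base axis. Payload 6.8 kg.
Tool frame: the origin (TCP) lies at the very end of the fingers, on their centre line; the grasp point (between the pads) lies 19 mm behind it; z points along the fingers, y is the line along which they close (so a half turn about z gives the same grasp; the last joint's range is limited). The gripper opens to 85 mm and grips with 20 to 120 N. Pads are 22 mm wide; open, the fingers measure 114 mm over their backs; the gripper's body (76 mm by 85 mm) begins 54 mm behind the grasp point. The pads swing forward as they close: fully open they stand 13 mm farther back than shut.
Start: joints at [-1.419, 0.477, 0.022, 1.555, -0.011, 1.109, -0.083], TCP at [0.173, 0.652, 0.192] pointing down, gripper open.
Joint ranges: [-2.96, 2.96], [-0.34, 2.1], [-1.41, 1.46], [0.24, 2.44], [-1.37, 4.51], [0.17, 1.92], [-2.96, 2.96]. Speed limits (rad/s): [2.39, 2.39, 3.14, 3.14, 3.14, 3.14, 3.14].

INTERFACE

Orientations are given as a unit quaternion [w, x, y, z].
In Python, from station import bot gives the robot as it stands. The module is installed in compiled form; this text tells all that it offers.
- The arm moves only by the shell command python3 -m jog 'ROWS' [OPENING] [FORCE]. ROWS is JSON, a list of rows, each a list of 4 numbers: the shift along the tool's x, y, z in cm, then the turn about the tool's z in rad. In form: [[x, y, z, spin], ...]. A call has 1 to 20 rows; each row is the pose to reach, as a shift and turn from the pose commanded when the call began, along the tool's axes at that moment; what a row does not reach only later rows make up. A row lasts 1/12 s, in which the tool goes at most 41.7 mm and 7.16 degrees, less where a joint would pass 70% of its speed; a pose out of reach is approached as far as the arm can. A call with a gripper value outside its range is refused whole. OPENING is the closure, from -1 (fully open) to 1 (shut), set as the call begins (- or left out, the last holds). The fingers move at their own pace and stop on an object; FORCE is the grip in N (left out, the last holds). Time passes only in rows, so rows that repeat a pose let the fingers close. It gives the time, the measured TCP pose, the force, the opening and the grip force at its end, in the units of the state.
- bot.get_obs(): the state, without advancing time (a new reading comes with each control period).
- bot.read_camera(name): name is "scene" or "top" or "wrist"; returns a dict with "pixels" (400x640x3 uint8, red, green, blue), "depth" (400x640 float32, m along the optical axis (not along the pixel's ray), 0 where there is no reading), "fovy" (degrees; the focal length in pixels is half the picture's height over the tangent of half this angle, whatever the lens; pixels are square), "cx", "cy" (the principal point, pixels), "pose" (4x4, takes a point from camera to world coordinates). Camera axes: x right, y down, z forward; pixel columns grow to the right and rows downward; lengths in m; the calibration is good to about 2 mm. A picture is of the moment at which its call begins.
- bot.hand_in(): hands the job in; it is judged then, once.
The state is a dict: "t": time; "q": joint angles; "joint_vel": joint speeds; "joint_torque": joint torques, N m; "eef_pos": TCP position; "tool_rot": TCP orientation; "contact_force": force on the tool from outside, world axes, zero at the start; "torque": the same for the moment, N m; "gripper_width": opening from 0.0 (shut) to 1.0 (fully open); "grasp_force": force on a finger pad.
Only numpy, scipy, OpenCV 4.12 (cv2) and the standard library are available. Lean on these libraries where they do the work, as an engineer would, in place of code of your own. Each camera call takes 0.05 s, during which the arm holds its last target. There are 200 camera calls.

TASK

Set up the seasoning station: put each of the four spice jars that stand out on the worktop, upright, into the holder whose colour matches its cap (red in red, white in white, gold in yellow, green in green), fully down on the holder's floor. Set them down rather than drop them, do not knock any over, and leave the timer and the tape roll where they are; the stock lined up along the back wall is not part of the job.

Things in the scene. Friction and masses are not known exactly. Their poses are not given: they have to be found in the camera images.
- jar_red: spice jar with red cap (tan disc on top) and brown label, 45 mm diameter, 106 mm tall. Stands upright on the worktop (in front of the back row, which holds fixed look-alikes); round, so its yaw does not matter. Origin: centre of its underside; z up along the jar. 80 to 150 g, rigid; take it from above round the body or the cap
- jar_white: spice jar with white cap (dark blue mark on top) and white label, 47 mm diameter, 98 mm tall. Stands upright on the worktop (in front of the back row, which holds fixed look-alikes); round, so its yaw does not matter. Origin: centre of its underside; z up along the jar. 80 to 150 g, rigid; take it from above round the body or the cap
- jar_gold: spice jar with gold-yellow cap (green mark on top) and green label, 42 mm diameter, 106 mm tall. Stands upright on the worktop (in front of the back row, which holds fixed look-alikes); round, so its yaw does not matter. Origin: centre of its underside; z up along the jar. 80 to 150 g, rigid; take it from above round the body or the cap
- jar_green: spice jar with plain green ribbed cap, white body and green band, 44 mm diameter, 103 mm tall. Stands upright on the worktop (in front of the back row, which holds fixed look-alikes); round, so its yaw does not matter. Origin: centre of its underside; z up along the jar. 80 to 150 g, rigid; take it from above round the body or the cap
- holder_red: fixed round red plastic holder, an open shallow cup 80 mm outside (92 mm at its thin black foot), 66 mm inside, 20 mm tall, with a black floor; its inner floor is 4 mm above the worktop. Origin: centre of its underside, on the worktop; z up. It takes the red-capped jar
- holder_white: fixed round white plastic holder, an open shallow cup 80 mm outside (92 mm at its thin black foot), 66 mm inside, 20 mm tall, with a black floor; its inner floor is 4 mm above the worktop. Origin: centre of its underside, on the worktop; z up. It takes the white-capped jar
- holder_yellow: fixed round yellow plastic holder, an open shallow cup 80 mm outside (92 mm at its thin black foot), 66 mm inside, 20 mm tall, with a black floor; its inner floor is 4 mm above the worktop. Origin: centre of its underside, on the worktop; z up. It takes the gold-capped jar
- holder_green: fixed round green plastic holder, an open shallow cup 80 mm outside (92 mm at its thin black foot), 66 mm inside, 20 mm tall, with a black floor; its inner floor is 4 mm above the worktop. Origin: centre of its underside, on the worktop; z up. It takes the green-capped jar
- timer: white box-shaped kitchen timer with red dial, 62x66x66 mm, behind the work. Loose bystander, not to be moved. Origin: centre of its underside
- tape_roll: roll of tan tape lying flat, 96 mm diameter, 25 mm tall, behind the work. Loose bystander, not to be moved. Origin: centre of its underside
Things that resemble listed ones, but are neither listed nor needed, are in the scene too. What is shaped like the jar_white but purple is not meant.

How it is judged:
At the end, for the whole second after the job is handed in: Every jar stands upright (within 0.12 rad), released and at rest, in the holder of its cap's colour: axis within 14 mm of the holder's centre and its base down on the floor (less than 8 mm above the holder's underside). Timer and tape roll are within 20 mm of where they stood (horizontal distance between jar_red and holder_red below 0.014 m and z of jar_red in the frame of holder_red below 0.008 m and angle between each of jar_red, jar_white, jar_gold, jar_green's own z axis and vertical below 0.12 rad and linear speed of each of jar_red, jar_white, jar_gold, jar_green below 0.02 m/s and horizontal distance between jar_white and holder_white below 0.014 m and z of jar_white in the frame of holder_white below 0.008 m and horizontal distance between jar_gold and holder_yellow below 0.014 m and z of jar_gold in the frame of holder_yellow below 0.008 m and horizontal distance between jar_green and holder_green below 0.014 m and z of jar_green in the frame of holder_green below 0.008 m and distance of each of timer, tape_roll from where it was at the start of the episode below 0.02 m); the robot touches nothing.
It fails at once if timer is pushed out of its place (distance of timer from where it was at the start of the episode above 0.02 m).
It fails at once if tape_roll is pushed out of its place (distance of tape_roll from where it was at the start of the episode above 0.02 m).
It fails at once if a jar is knocked over (angle between any of jar_red, jar_white, jar_gold, jar_green's own z axis and vertical above 0.7 rad).
It fails at once if a jar is dropped or rammed into its holder (contact over 40 N) (contact force between jar_red and holder_red above 40 N or contact force between jar_white and holder_white above 40 N or contact force between jar_gold and holder_yellow above 40 N or contact force between jar_green and holder_green above 40 N).
It also fails if it takes over 115 s, if anything falls off the work surface, if the arm or the gripper's body presses on something with over 40 N, if the wrist force passes 120 N, or if a joint passes its speed limit or range.

## Working session

There is one attempt and no reset: what is moved stays moved. The work goes in short steps, Python scripts to look and compute and a shell command to move; the robot and the scene stay as the last step left them, time stands still between calls to the robot, and variables do not carry over. Pictures are saved under pics/ and viewed, at most 14 in all, crops included, and the job is handed in when it is done.

```bash
mkdir -p pics
python3 - <<'E'
from station import bot
import cv2,numpy as np
o=bot.get_obs();print({k:np.round(v,3) for k,v in o.items()})
for n in("top","scene"):
    c=bot.read_camera(n);np.savez(f"pics/{n}0.npz",**c);cv2.imwrite(f"pics/{n}0.png",c["pixels"][...,::-1])
    print(n,c["fovy"],c["cx"],c["cy"],np.round(c["pose"],3),(c["depth"]>0).mean())
E
```

```text
{'t': np.float64(0.0), 'q': array([-1.419,  0.478,  0.022,  1.556, -0.012,  1.109, -0.083]), 'joint_vel': array([ 0.001,  0.   , -0.001, -0.   ,  0.   , -0.002,  0.001]), 'joint_torque': array([-0.0000e+00, -5.9645e+01,  1.6080e+00, -2.8120e+01,  1.2000e-02,
        9.0000e-03, -0.0000e+00]), 'eef_pos': array([0.173, 0.652, 0.191]), 'tool_rot': array([-0.   ,  0.13 ,  0.992, -0.001]), 'contact_force': array([ 0.635, -0.044, -0.884]), 'torque': array([-0.006,  0.014,  0.022]), 'grasp_force': np.float64(0.0), 'gripper_width': np.float64(1.001)}
top 55.94310581405241 326.4708102999045 196.8788982911813 [[-0.015 -0.988  0.155  0.415]
 [-1.     0.018  0.016 -0.02 ]
 [-0.019 -0.154 -0.988  1.22 ]
 [ 0.     0.     0.     1.   ]] 0.99598828125
scene 45.359211017145846 314.856944088901 202.9171966277796 [[ 0.823 -0.426  0.376  0.152]
 [-0.568 -0.624  0.537 -0.656]
 [ 0.006 -0.655 -0.755  0.929]
 [ 0.     0.     0.     1.   ]] 0.99607421875
```

View pics/top0.png

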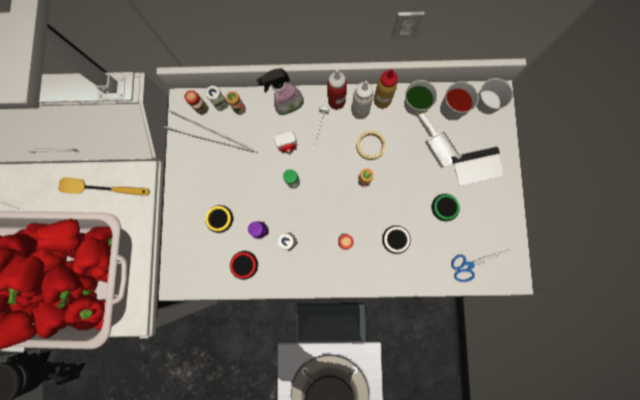

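View pics/scene0.png

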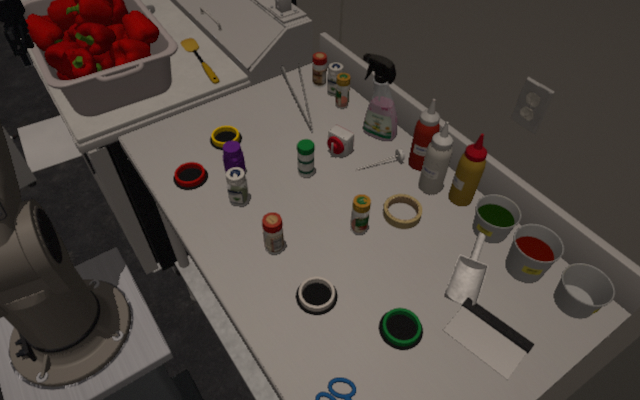

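The top view shows the jar caps at red (346,241), white (287,241), gold (366,177) and green (291,178), with a purple decoy at (257,229). The holders are yellow (219,218), red (243,265), white (397,239) and green (446,207). The timer is at (287,142) and the tape at (371,145).

```bash
cat > h.py <<'E'
import numpy as np,cv2
def world(c):
    f=200/np.tan(np.radians(c["fovy"])/2);v,u=np.mgrid[:400,:640]
    d=c["depth"];P=np.stack([(u-c["cx"])/f*d,(v-c["cy"])/f*d,d],-1)
    return P@c["pose"][:3,:3].T+c["pose"][:3,3]
def ray(c,u,v,z):
    f=200/np.tan(np.radians(float(c["fovy"]))/2);r=c["pose"][:3,:3]@[(u-c["cx"])/f,(v-c["cy"])/f,1];o=c["pose"][:3,3]
    return (o+r*(z-o[2])/r[2])[:2]
def project(c,p):
    f=200/np.tan(np.radians(float(c["fovy"]))/2);q=c["pose"][:3,:3].T@(np.array(p)-c["pose"][:3,3])
    return q[0]/q[2]*f+c["cx"],q[1]/q[2]*f+c["cy"]
E
python3 - <<'E'
from h import *
c=np.load("pics/top0.npz");s=np.load("pics/scene0.npz");W=world(c);S=world(s)
v,u=np.mgrid[:400,:640]
print("table z",np.median(W[190:230,310:335,2]),np.median(S[190:210,310:330,2]))
for n,x,y,h in(("red",346,241,.106),("white",287,241,.098),("gold",366,177,.106),("green",291,178,.103),("purple",257,229,.098)):
    m=(np.hypot(u-x,v-y)<16)&(W[...,2]>h-.012)
    pts=np.argwhere(m)[:,::-1].astype(np.float32);(a,b),r=cv2.minEnclosingCircle(pts)
    p=ray(c,a,b,h);X=W[m];q=(S[...,2]>h-.01)&(np.hypot(S[...,0]-p[0],S[...,1]-p[1])<.035)
    sc=np.r_[S[q].min(0)[:2]+S[q].max(0)[:2]]/2
    print(n,p.round(4),"z",np.median(X[:,2]).round(4),"cen",((X.min(0)+X.max(0))/2)[:2].round(4),"dia",(np.ptp(X,0))[:2].round(4),"scene",sc.round(4),q.sum())
g=cv2.cvtColor(c["pixels"],cv2.COLOR_RGB2HSV)
for n,x,y in(("yellow",219,218),("red",243,265),("white",397,239),("green",446,207)):
    R=np.hypot(u-x,v-y)<20
    px=g[...,:]
    # inner black floor + foot: use rim colour mask
    m=R&((g[...,1]>110)&(g[...,2]>70) if n!="white" else (W[...,2]>.012))
    pts=np.argwhere(m)[:,::-1].astype(np.float32);(a,b),(w,hh),_=cv2.fitEllipse(cv2.convexHull(pts))
    q=(np.abs(S[...,2]-.017)<.007)&(np.hypot(*(S[...,:2]-ray(c,a,b,.02)).transpose(2,0,1))<.06)
    print(n,ray(c,a,b,.02).round(4),"px",a,b,w,hh,"scene",((S[q].min(0)+S[q].max(0))/2)[:2].round(4),np.ptp(S[q],0)[:2].round(3))
for n,x,y in(("timer",287,142),("tape",371,145),("hammer?",320,128)):print(n,ray(c,x,y,.03).round(3))
E
```

```text
table z 0.00041742176938897035 0.0011646435374834119
red [ 0.457  -0.0453] z 0.107 cen [ 0.4459 -0.0488] dia [0.0629 0.0584] scene [ 0.454  -0.0568] 297
white [0.4646 0.1309] z 0.0986 cen [0.4494 0.0626] dia [0.0699 0.1645] scene [0.459  0.1233] 249
gold [ 0.6631 -0.1147] z 0.1056 cen [ 0.5456 -0.0814] dia [0.2621 0.1236] scene [ 0.6545 -0.1247] 231
green [0.6558 0.1139] z 0.1032 cen [0.5462 0.0554] dia [0.2633 0.1501] scene [0.6556 0.1081] 203
purple [0.5062 0.2196] z 0.0984 cen [0.4681 0.1078] dia [0.1072 0.2548] scene [0.4973 0.2132] 215
yellow [0.5391 0.3491] px 218.13717651367188 218.34454345703125 24.972043991088867 26.475528717041016 scene [0.5385 0.3506] [0.079 0.081]
red [0.3905 0.2668] px 242.76121520996094 264.91375732421875 25.642465591430664 26.93100929260254 scene [0.391  0.2681] [0.082 0.083]
white [ 0.4594 -0.215 ] px 395.1368713378906 240.39976501464844 24.662443161010742 31.029823303222656 scene [ 0.4624 -0.2201] [0.079 0.081]
green [ 0.5633 -0.3816] px 446.0021057128906 206.82872009277344 23.74115753173828 25.401317596435547 scene [ 0.5626 -0.3833] [0.079 0.08 ]
timer [0.786 0.126]
tape [ 0.77  -0.148]
hammer? [0.831 0.017]
```

Zero-depth pixels polluted the jar masks, so I'm bounding the height.

Run:
```python
from h import *
c=np.load("pics/top0.npz");s=np.load("pics/scene0.npz")
v,u=np.mgrid[:400,:640]
g={"red":(.457,-.0453,.106),"white":(.4646,.1309,.098),"gold":(.6631,-.1147,.106),"green":(.6558,.1139,.103),"purple":(.5,.215,.098)}
for n,(x,y,h) in g.items():
    for k,cam in(("top",c),("scene",s)):
        W=world(cam);m=(np.abs(W[...,2]-h)<.005)&(np.hypot(W[...,0]-x,W[...,1]-y)<.045)
        pts=np.argwhere(m)[:,::-1].astype(np.float32)
        (a,b),wh,_=cv2.fitEllipse(cv2.convexHull(pts))
        X=W[m]
        print(n,k,ray(cam,a,b,h).round(4),"med z",np.median(X[:,2]).round(4),"mean",X.mean(0)[:2].round(4),"ext",np.ptp(X,0)[:2].round(3),m.sum())
W=world(c);m=(np.abs(W[...,2]-.02)<.006)&(np.hypot(W[...,0]-.461,W[...,1]+.219)<.05);X=W[m];print("white holder top",((X.max(0)+X.min(0))/2).round(4),np.ptp(X,0).round(3))
# jars' footprint check of holders' insides empty, other raised things
for n,x,y,r in(("timer",.786,.126,.06),("tape",.77,-.148,.07)):
    m=(W[...,2]>.012)&(W[...,2]<.1)&(np.hypot(W[...,0]-x,W[...,1]-y)<r);X=W[m];print(n,X.min(0).round(3),X.max(0).round(3))
```

```text
red top [ 0.4568 -0.0564] med z 0.107 mean [ 0.4568 -0.0566] ext [0.041 0.041] 176
red scene [ 0.454  -0.0581] med z 0.1072 mean [ 0.454  -0.0585] ext [0.044 0.044] 269
white top [0.4613 0.1227] med z 0.0986 mean [0.4612 0.1227] ext [0.045 0.045] 180
white scene [0.4582 0.122 ] med z 0.099 mean [0.4584 0.1216] ext [0.045 0.047] 210
gold top [ 0.6558 -0.1235] med z 0.1056 mean [ 0.6562 -0.1237] ext [0.038 0.039] 140
gold scene [ 0.6532 -0.1258] med z 0.1066 mean [ 0.6537 -0.1254] ext [0.041 0.041] 203
green top [0.6567 0.1087] med z 0.1034 mean [0.657  0.1088] ext [0.04  0.042] 157
green scene [0.6542 0.107 ] med z 0.104 mean [0.6542 0.1067] ext [0.044 0.044] 179
purple top [0.4998 0.2143] med z 0.0984 mean [0.4996 0.2141] ext [0.042 0.043] 173
purple scene [0.4972 0.2121] med z 0.0989 mean [0.4971 0.2123] ext [0.045 0.047] 189
white holder top [ 0.4655 -0.2203  0.0199] [0.079 0.079 0.012]
timer [0.749 0.095 0.012] [0.815 0.165 0.074]
tape [ 0.728 -0.195  0.013] [ 0.824 -0.103  0.031]
```

```bash
cat > go.py <<'E'
import sys,numpy as np
from station import bot
from scipy.spatial.transform import Rotation as R
def shift(t,o=None):
    o=o or bot.get_obs();r=R.from_quat(np.roll(o["tool_rot"],-1)).as_matrix()
    return (r.T@(np.array(t)-o["eef_pos"])*100).round(2)
if __name__=="__main__":
    o=bot.get_obs();print("t",o["t"],"pos",o["eef_pos"].round(4),"quat",o["tool_rot"].round(3),"shift cm",shift([float(a) for a in sys.argv[1:4]]))
E
python3 go.py .460 .122 .192
```

```text
t 0.1 pos [0.1733 0.6518 0.1909] quat [-0.     0.13   0.992 -0.001] shift cm [-4.132e+01 -4.383e+01 -3.000e-02]
```

```bash
python3 -m jog '[[-4,-4.2,0,0],[-8,-8.5,0,0],[-10,-10.6,0,0],[-12,-12.7,0,0],[-14.5,-15.4,0,0],[-17,-18,0,0],[-19.5,-20.7,0,0],[-22,-23.3,0,0],[-24.5,-26,0,0],[-27,-28.6,0,0],[-29.5,-31.3,0,0],[-32,-34,0,0],[-34.5,-36.6,0,0],[-37,-39.2,0,0],[-39,-41.4,0,0],[-40.5,-43,0,0],[-41.3,-43.8,0,0],[-41.3,-43.8,0,0],[-41.3,-43.8,0,0],[-41.3,-43.8,0,0]]' -1 && python3 go.py .460 .122 .066
python3 - <<'E'
from station import bot
import cv2,numpy as np
c=bot.read_camera("wrist");np.savez("pics/w1.npz",**c);cv2.imwrite("pics/w1.png",c["pixels"][...,::-1])
from h import project
print(project(c,[.46,.122,.098]),c["pose"].round(2).tolist())
E
```

```text
t: 1.77
eef_pos: [0.4594, 0.1241, 0.1916]
tool_rot: [-0.0, 0.129, 0.992, 0.0]
contact_force: [1.1, 0.8, 0.7]
gripper_width: 1.002
grasp_force: 0.0
t 1.7667 pos [0.4594 0.1241 0.1916] quat [-0.     0.129  0.992  0.   ] shift cm [-0.12 -0.19 12.56]
(np.float64(315.77536546037794), np.float64(189.64896822996096)) [[0.26, 0.92, 0.3, 0.38], [0.97, -0.24, -0.08, 0.14], [0.0, 0.32, -0.95, 0.37], [0.0, 0.0, 0.0, 1.0]]
```

View pics/w1.png

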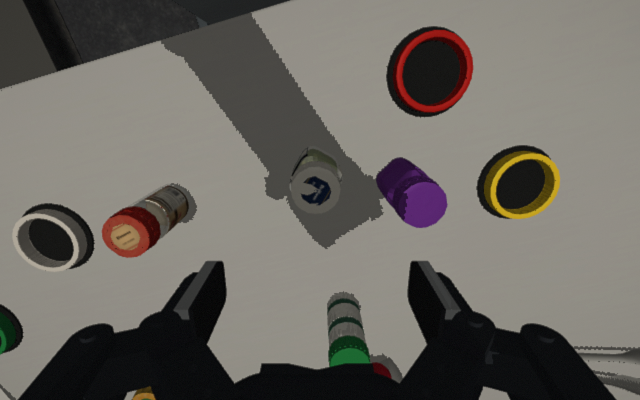

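The white cap is at (316,188), matching its projection, and the purple decoy is at (425,205), clear of the right finger. I'm descending.

```bash
python3 -m jog '[[-0.1,-0.2,2.5,0],[-0.1,-0.2,5,0],[-0.1,-0.2,7.5,0],[-0.1,-0.2,9.5,0],[-0.1,-0.2,11,0],[-0.1,-0.2,12,0],[-0.1,-0.2,12.6,0],[-0.1,-0.2,12.6,0],[-0.1,-0.2,12.6,0]]' -1 && python3 -m jog '[[0,0,0,0],[0,0,0,0],[0,0,0,0],[0,0,0,0],[0,0,0,0],[0,0,0,0],[0,0,0,0],[0,0,0,0],[0,0,0,0],[0,0,0,0]]' 1 40
python3 - <<'E'
from h import *
c=np.load("pics/w1.npz");f=cv2.cvtColor(c["pixels"],cv2.COLOR_RGB2HSV);W=world(c)
v,u=np.mgrid[:400,:640]
for n,x,y,h in(("red",.391,.2675,.02),("yellow",.539,.350,.02),("white",.464,-.220,.02),("jred",.4555,-.057,.106),("jwhite",.46,.122,.098)):
    m=(np.abs(W[...,2]-h)<.006)&(np.hypot(W[...,0]-x,W[...,1]-y)<.05)
    (a,b),wh,_=cv2.fitEllipse(cv2.convexHull(np.argwhere(m)[:,::-1].astype(np.float32)));print(n,ray(c,a,b,h).round(4),np.ptp(W[m],0).round(3))
E
```

```text
t: 2.57
eef_pos: [0.4607, 0.1212, 0.0661]
tool_rot: [0.0, 0.129, 0.992, 0.0]
contact_force: [-0.2, -0.7, 0.5]
gripper_width: 1.003
grasp_force: 0.0
t: 3.4
eef_pos: [0.4604, 0.1208, 0.0658]
tool_rot: [-0.0, 0.13, 0.992, -0.0]
contact_force: [-0.6, -0.0, 0.2]
gripper_width: 0.001
grasp_force: 0.0
red [0.3899 0.2658] [0.079 0.079 0.008]
yellow [0.5383 0.348 ] [0.079 0.079 0.008]
white [ 0.4617 -0.2184] [0.08  0.081 0.008]
jred [ 0.4547 -0.0556] [0.043 0.045 0.008]
jwhite [0.4592 0.1218] [0.045 0.045 0.008]
```

The gripper closed on nothing, so I'm looking.

Run:
```python
from station import bot
import cv2,numpy as np
a=bot.read_camera("wrist");b=bot.read_camera("scene")
np.savez("pics/s2.npz",**b)
im=np.vstack([a["pixels"][100:],cv2.resize(b["pixels"][80:330,120:500],None,fx=640/380,fy=640/380)[:300]]);cv2.imwrite("pics/v2.png",im[...,::-1]);print(bot.get_obs()["q"].round(2))
```

```text
[-0.64  0.34  0.3   2.15 -0.16  0.67  1.08]
```

View pics/v2.png

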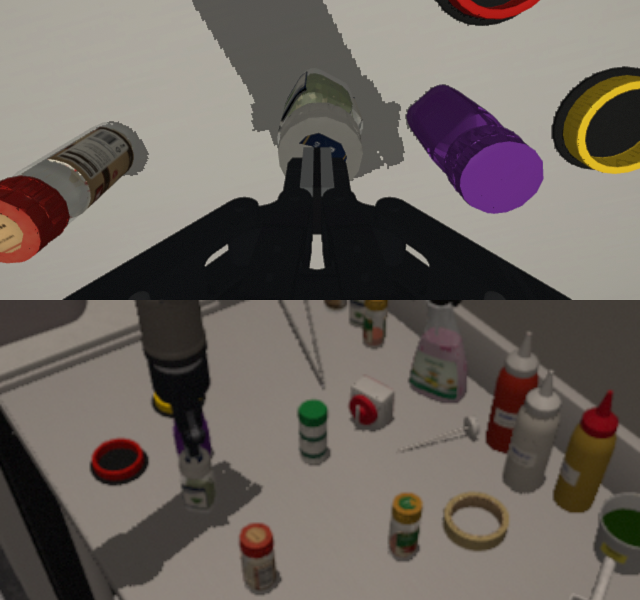

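Wrist view (cropped 100 rows from the top): the shut fingertips at (317,250) in the full frame overlap the cap at (322,240). The jar is still upright. I'm checking in depth where the fingers really are.

Run:
```python
from h import *
from station import bot
c=bot.read_camera("wrist");W=world(c);o=bot.get_obs();print(o["eef_pos"].round(4),c["pose"][:3,3].round(3),project(c,o["eef_pos"]))
for r in(232,238,244,248,252,256,262,270,280,300):
    print(r,[W[r,k].round(3).tolist() for k in (295,309,317,327,345)])
s=np.load("pics/s2.npz");S=world(s)
m=(np.hypot(S[...,0]-.46,S[...,1]-.122)<.05)&(S[...,2]>.02)
for z in np.arange(.03,.3,.02):
    k=m&(abs(S[...,2]-z)<.01)
    if k.sum(): print(z.round(2),S[k].min(0)[:2].round(3),S[k].max(0)[:2].round(3),k.sum())
```

```text
[0.4605 0.1207 0.0658] [0.382 0.141 0.248] (np.float64(318.31715903945553), np.float64(230.90778888152627))
232 [[0.444, 0.113, 0.098], [0.446, 0.12, 0.098], [0.447, 0.123, 0.097], [0.448, 0.128, 0.098], [0.451, 0.137, 0.097]]
238 [[0.447, 0.112, 0.098], [0.449, 0.119, 0.097], [0.45, 0.123, 0.097], [0.451, 0.128, 0.099], [0.454, 0.136, 0.097]]
244 [[0.451, 0.111, 0.097], [0.453, 0.117, 0.097], [0.453, 0.122, 0.099], [0.454, 0.127, 0.099], [0.457, 0.136, 0.098]]
248 [[0.452, 0.11, 0.099], [0.448, 0.119, 0.111], [0.45, 0.123, 0.11], [0.451, 0.127, 0.11], [0.46, 0.135, 0.097]]
252 [[0.455, 0.109, 0.098], [0.449, 0.119, 0.114], [0.449, 0.123, 0.115], [0.451, 0.127, 0.113], [0.462, 0.135, 0.098]]
256 [[0.457, 0.109, 0.099], [0.449, 0.119, 0.118], [0.45, 0.123, 0.118], [0.451, 0.127, 0.118], [0.464, 0.134, 0.098]]
262 [[0.451, 0.112, 0.116], [0.448, 0.119, 0.124], [0.45, 0.123, 0.123], [0.451, 0.127, 0.123], [0.457, 0.134, 0.116]]
270 [[0.452, 0.112, 0.123], [0.449, 0.119, 0.13], [0.45, 0.123, 0.129], [0.451, 0.127, 0.13], [0.457, 0.134, 0.123]]
280 [[0.451, 0.113, 0.131], [0.449, 0.12, 0.138], [0.45, 0.123, 0.137], [0.45, 0.127, 0.138], [0.458, 0.133, 0.13]]
300 [[0.446, 0.116, 0.153], [0.448, 0.12, 0.152], [0.455, 0.121, 0.143], [0.449, 0.126, 0.152], [0.452, 0.132, 0.151]]
0.03 [0.433 0.094] [0.485 0.124] 108
0.05 [0.432 0.095] [0.484 0.129] 111
0.07 [0.433 0.095] [0.486 0.131] 130
0.09 [0.436 0.098] [0.482 0.146] 197
0.11 [0.44  0.101] [0.478 0.139] 68
0.13 [0.446 0.106] [0.468 0.129] 49
0.15 [0.439 0.087] [0.463 0.123] 16
0.17 [0.436 0.074] [0.471 0.142] 52
0.19 [0.436 0.076] [0.473 0.135] 60
0.21 [0.435 0.075] [0.473 0.134] 124
0.23 [0.422 0.078] [0.491 0.126] 107
0.25 [0.421 0.082] [0.492 0.13 ] 242
0.27 [0.421 0.082] [0.495 0.137] 320
0.29 [0.42  0.081] [0.494 0.133] 184
```

Run:
```python
from h import *
c=np.load("pics/w1.npz");W=world(c)
for r in(258,262,266,270,280,290):print(r,[W[r,k].round(3).tolist() for k in (205,212,218,222,413,418,424,430)])
s=np.load("pics/s2.npz");cv2.imwrite("pics/v3.png",cv2.resize(s["pixels"][60:240,180:300],None,fx=4,fy=3.3,interpolation=cv2.INTER_CUBIC)[...,::-1])
```

```text
258 [[0.541, -0.05, 0.001], [0.544, -0.042, -0.001], [0.546, -0.034, 0.0], [0.547, -0.029, -0.0], [0.612, 0.214, -0.002], [0.613, 0.22, -0.0], [0.614, 0.227, 0.001], [0.617, 0.235, 0.0]]
262 [[0.436, 0.078, 0.249], [0.437, 0.081, 0.249], [0.438, 0.084, 0.249], [0.439, 0.084, 0.246], [0.46, 0.167, 0.248], [0.46, 0.169, 0.249], [0.461, 0.171, 0.249], [0.623, 0.234, 0.0]]
266 [[0.436, 0.08, 0.253], [0.438, 0.082, 0.251], [0.438, 0.084, 0.251], [0.442, 0.083, 0.246], [0.462, 0.167, 0.248], [0.46, 0.168, 0.252], [0.46, 0.17, 0.253], [0.461, 0.173, 0.252]]
270 [[0.437, 0.08, 0.255], [0.438, 0.083, 0.255], [0.44, 0.084, 0.252], [0.443, 0.083, 0.247], [0.463, 0.166, 0.25], [0.46, 0.167, 0.255], [0.461, 0.169, 0.255], [0.461, 0.172, 0.255]]
280 [[0.438, 0.083, 0.263], [0.44, 0.084, 0.261], [0.444, 0.083, 0.253], [0.447, 0.082, 0.248], [0.468, 0.165, 0.25], [0.463, 0.166, 0.257], [0.461, 0.167, 0.262], [0.46, 0.169, 0.264]]
290 [[0.438, 0.085, 0.269], [0.444, 0.082, 0.26], [0.448, 0.082, 0.255], [0.452, 0.081, 0.249], [0.471, 0.164, 0.252], [0.467, 0.165, 0.259], [0.464, 0.166, 0.264], [0.46, 0.167, 0.269]]
```

View pics/v3.png

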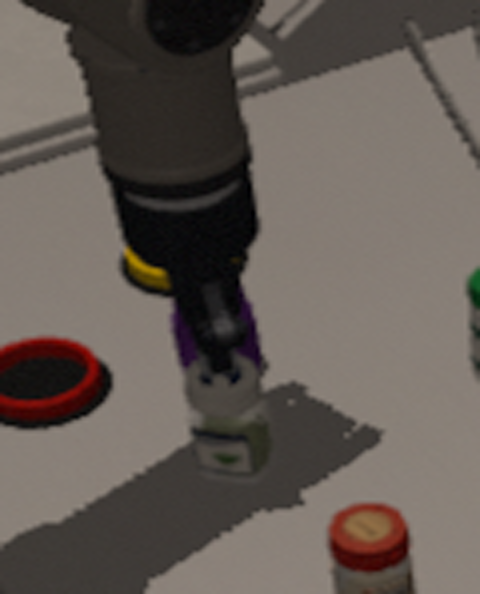

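The fingers really sit about 43 mm higher than the reported TCP: shut tips at z≈0.109 with a reported 0.066, and open tips at 0.246 with a reported 0.192. Both cameras agree, and xy is fine. I'll aim for a reported z of about 0.015: lift, open, descend, grip.

```bash
H='[0,0,-4,0]'; python3 -m jog '[[0,0,-2,0],[0,0,-4,0],[0,0,-4,0],[0,0,-4,0],[0,0,-4,0],[0,0,-4,0],[0,0,-4,0],[0,0,-4,0],[0,0,-4,0]]' -1 && python3 -m jog '[[0,0,2,0],[0,0,4,0],[0,0,5.5,0],[0,0,7,0],[0,0,8,0],[0,0,8.7,0],[0,0,9.1,0],[0,0,9.1,0],[0,0,9.1,0]]' && python3 -m jog '[[0,0,0,0],[0,0,0,0],[0,0,0,0],[0,0,0,0],[0,0,0,0],[0,0,0,0],[0,0,0,0],[0,0,0,0]]' 1 40
```

```text
t: 4.3
eef_pos: [0.4602, 0.1206, 0.1054]
tool_rot: [-0.0, 0.13, 0.992, -0.0]
contact_force: [0.3, -0.1, -0.1]
gripper_width: 0.996
grasp_force: 0.0
t: 5.05
eef_pos: [0.4608, 0.1208, 0.0151]
tool_rot: [0.0, 0.13, 0.992, 0.0]
contact_force: [0.4, 1.2, 0.3]
gripper_width: 0.997
grasp_force: 0.0
t: 5.72
eef_pos: [0.4612, 0.1211, 0.0157]
tool_rot: [0.001, 0.13, 0.992, 0.001]
contact_force: [-0.2, 0.3, 8.2]
gripper_width: 0.585
grasp_force: 40.2
```

```bash
python3 -m jog '[[0,0,-1,0],[0,0,-2,0],[0,0,-4,0],[0,0,-6,0],[0,0,-8,0],[0,0,-10,0],[0,0,-12,0],[0,0,-13,0],[0,0,-14,0],[0,0,-14,0],[0,0,-14,0]]'; python3 go.py .463 -.219 .155
```

```text
t: 6.63
eef_pos: [0.4603, 0.1208, 0.1548]
tool_rot: [0.0, 0.129, 0.992, 0.0]
contact_force: [-1.2, -0.8, -2.0]
gripper_width: 0.588
grasp_force: 42.1
t 6.6333 pos [0.4603 0.1208 0.1548] quat [0.    0.129 0.992 0.   ] shift cm [-8.990e+00 -3.278e+01 -3.000e-02]
```

```bash
python3 -m jog '[[-0.4,-1.5,0,0],[-1,-3.5,0,0],[-1.6,-6,0,0],[-2.3,-8.5,0,0],[-3,-11,0,0],[-3.7,-13.5,0,0],[-4.4,-16,0,0],[-5.1,-18.5,0,0],[-5.8,-21,0,0],[-6.5,-23.5,0,0],[-7.2,-26,0,0],[-7.8,-28.5,0,0],[-8.4,-30.5,0,0],[-8.8,-32,0,0],[-9,-32.8,0,0],[-9,-32.8,0,0],[-9,-32.8,0,0],[-9,-32.8,0,0],[-9,-32.8,0,0]]'
python3 - <<'E'
from h import *
from go import shift
from station import bot
t=bot.read_camera("top");s=bot.read_camera("scene");w=bot.read_camera("wrist");np.savez("pics/s4.npz",**s);o=bot.get_obs();print(o["eef_pos"],o["contact_force"])
cv2.imwrite("pics/v4.png",np.vstack([w["pixels"],s["pixels"][200:]])[...,::-1])
print(shift([.4625,-.219,.0195],o))
for n,c in(("scene",s),("wrist",w)):
    W=world(c);m=(W[...,2]>.03)&(W[...,2]<.3)&(np.hypot(W[...,0]-.4625,W[...,1]+.219)<.06)
    for z in np.arange(.12,.26,.02):
        k=m&(abs(W[...,2]-z)<.01);
        if k.sum():print(n,z.round(2),W[k].min(0)[:2].round(3),W[k].max(0)[:2].round(3),k.sum())
E
```

```text
t: 8.22
eef_pos: [0.4633, -0.2179, 0.1545]
tool_rot: [-0.0, 0.129, 0.992, 0.0]
contact_force: [0.1, 0.0, -0.8]
gripper_width: 0.583
grasp_force: 42.1
[ 0.46337382 -0.21845221  0.1547799 ] [ 0.23647896 -0.55031721 -0.67392019]
[ 0.07 -0.08 13.53]
scene 0.14 [ 0.435 -0.243] [ 0.487 -0.212] 51
scene 0.16 [ 0.435 -0.244] [ 0.485 -0.211] 132
scene 0.18 [ 0.433 -0.245] [ 0.472 -0.211] 127
scene 0.2 [ 0.434 -0.256] [ 0.459 -0.205] 111
scene 0.22 [ 0.437 -0.256] [ 0.459 -0.186] 135
scene 0.24 [ 0.437 -0.274] [ 0.469 -0.183] 191
scene 0.26 [ 0.436 -0.278] [ 0.47  -0.187] 180
wrist 0.14 [ 0.436 -0.227] [ 0.463 -0.192] 220
wrist 0.16 [ 0.435 -0.242] [ 0.465 -0.191] 771
wrist 0.18 [ 0.435 -0.243] [ 0.465 -0.192] 1088
wrist 0.2 [ 0.435 -0.255] [ 0.471 -0.18 ] 2671
wrist 0.22 [ 0.438 -0.256] [ 0.481 -0.18 ] 4386
wrist 0.24 [ 0.436 -0.277] [ 0.487 -0.161] 15192
wrist 0.26 [ 0.436 -0.278] [ 0.488 -0.159] 14986
```

View pics/v4.png

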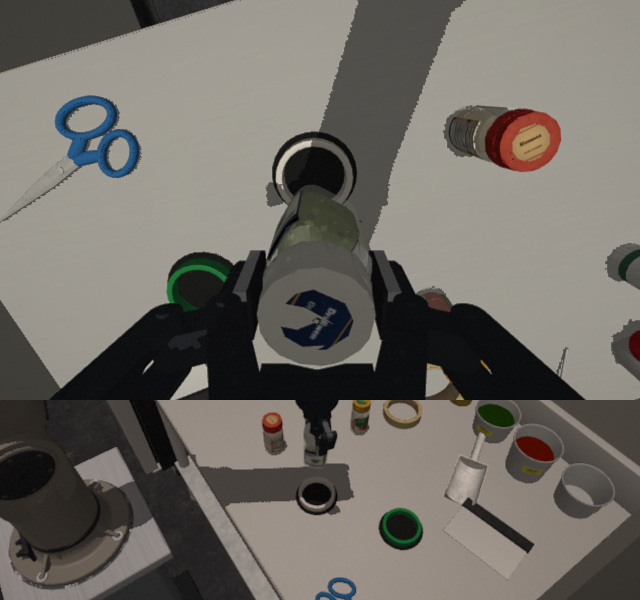

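The jar hangs upright in the gripper at (315,300), and the white holder is at (315,172) straight below it. I'm lowering and going slowly at the end.

```bash
python3 -m jog '[[-0.2,-0.1,1,0],[-0.2,-0.1,3,0],[-0.2,-0.1,5,0],[-0.2,-0.1,7,0],[-0.2,-0.1,9,0],[-0.2,-0.1,10.5,0],[-0.2,-0.1,11.5,0],[-0.2,-0.1,12.3,0],[-0.2,-0.1,12.8,0],[-0.2,-0.1,13,0],[-0.2,-0.1,13.1,0],[-0.2,-0.1,13.2,0],[-0.2,-0.1,13.2,0],[-0.2,-0.1,13.2,0]]'; python3 -m jog '[[0,0,0.05,0],[0,0,0.1,0],[0,0,0.15,0],[0,0,0.2,0],[0,0,0.2,0],[0,0,0.2,0]]'
```

```text
t: 9.53
eef_pos: [0.4653, -0.2209, 0.0233]
tool_rot: [0.0, 0.13, 0.992, -0.0]
contact_force: [0.0, 0.5, -1.0]
gripper_width: 0.579
grasp_force: 42.1
t: 10.03
eef_pos: [0.4648, -0.2208, 0.0207]
tool_rot: [-0.0, 0.13, 0.992, 0.0]
contact_force: [-0.1, -0.2, -1.1]
gripper_width: 0.586
grasp_force: 42.1
```

```bash
python3 -m jog '[[0,0,0.05,0],[0,0,0.05,0],[0,0,0.1,0],[0,0,0.1,0],[0,0,0.1,0]]'; python3 -m jog '[[0,0,0.03,0],[0,0,0.05,0],[0,0,0.05,0],[0,0,0.05,0]]'
```

```text
t: 10.45
eef_pos: [0.4649, -0.2208, 0.0198]
tool_rot: [0.0, 0.13, 0.992, 0.0]
contact_force: [0.5, -0.2, 0.6]
gripper_width: 0.587
grasp_force: 42.2
t: 10.78
eef_pos: [0.4653, -0.2209, 0.0198]
tool_rot: [0.0, 0.13, 0.992, 0.0]
contact_force: [-1.1, 1.0, 5.7]
gripper_width: 0.586
grasp_force: 42.7
```

Touchdown shows as 5.7 N. I'm releasing and retreating.

```bash
python3 -m jog '[[0,0,0,0],[0,0,0,0],[0,0,0,0],[0,0,0,0],[0,0,0,0],[0,0,0,0]]' -1 && python3 -m jog '[[0,0,-1,0],[0,0,-3,0],[0,0,-6,0],[0,0,-9,0],[0,0,-12,0],[0,0,-13.5,0],[0,0,-13.5,0],[0,0,-13.5,0]]'; python3 go.py .455 -.0565 .155;python3 - <<'E'
from h import *
from station import bot
c=bot.read_camera("wrist");W=world(c)
m=(abs(W[...,2]-.102)<.006)&(np.hypot(W[...,0]-.463,W[...,1]+.22)<.04);print(np.median(W[m],0).round(4),((W[m].min(0)+W[m].max(0))/2).round(4),m.sum())
h=(abs(W[...,2]-.02)<.005)&(np.hypot(W[...,0]-.463,W[...,1]+.22)<.05);print(((W[h].min(0)+W[h].max(0))/2).round(4),np.ptp(W[h],0).round(3))
E
```

```text
t: 11.28
eef_pos: [0.4648, -0.2208, 0.0192]
tool_rot: [-0.0, 0.13, 0.992, -0.0]
contact_force: [0.2, 0.4, -0.1]
gripper_width: 0.999
grasp_force: 0.0
t: 11.95
eef_pos: [0.4654, -0.2209, 0.1554]
tool_rot: [0.001, 0.129, 0.992, 0.0]
contact_force: [0.5, 0.1, -1.0]
gripper_width: 1.0
grasp_force: 0.0
t 11.95 pos [ 0.4654 -0.2209  0.1554] quat [0.001 0.129 0.992 0.   ] shift cm [ 5.23 15.62  0.04]
[ 0.4635 -0.2208  0.1016] [ 0.4647 -0.2211  0.0999] 2514
[ 0.4588 -0.2224  0.02  ] [0.069 0.079 0.01 ]
```

The white jar's cap top is at z 0.102, centred within 3 mm of the holder. Next is the red jar.

```bash
python3 -m jog '[[1,3,0,0],[2,6,0,0],[3.2,9.5,0,0],[4.2,12.5,0,0],[4.8,14.5,0,0],[5.2,15.6,0,0],[5.2,15.6,0,0],[5.2,15.6,0,0],[5.2,15.6,0,0]]' -1
python3 - <<'E'
from h import *
from station import bot
from go import shift
c=bot.read_camera("wrist");W=world(c);o=bot.get_obs();print(o["eef_pos"])
m=(abs(W[...,2]-.106)<.006)&(np.hypot(W[...,0]-.455,W[...,1]+.0565)<.04);p=(W[m].min(0)+W[m].max(0))/2;print(p.round(4),np.ptp(W[m],0).round(3),m.sum(),shift([p[0],p[1],.017],o))
E
```

```text
t: 12.75
eef_pos: [0.4542, -0.0579, 0.1537]
tool_rot: [-0.001, 0.13, 0.991, -0.0]
contact_force: [0.2, -0.9, -0.7]
gripper_width: 1.0
grasp_force: 0.0
[ 0.45433567 -0.05809903  0.1538961 ]
[ 0.456  -0.0586  0.1046] [0.044 0.044 0.009] 2454 [-0.18  0.   13.69]
```

```bash
python3 -m jog '[[-0.1,0,3,0],[-0.1,0,6,0],[-0.1,0,9,0],[-0.1,0,11.5,0],[-0.1,0,13,0],[-0.1,0,13.7,0],[-0.1,0,13.7,0],[-0.1,0,13.7,0],[-0.1,0,13.7,0]]' -1 && python3 -m jog '[[0,0,0,0],[0,0,0,0],[0,0,0,0],[0,0,0,0],[0,0,0,0],[0,0,0,0],[0,0,0,0],[0,0,0,0]]' 1 40 && python3 -m jog '[[0,0,-1,0],[0,0,-2,0],[0,0,-4,0],[0,0,-6,0],[0,0,-8,0],[0,0,-10,0],[0,0,-12,0],[0,0,-13,0],[0,0,-14,0],[0,0,-14,0],[0,0,-14,0]]'; python3 go.py .3905 .267 .155
```

```text
t: 13.55
eef_pos: [0.4566, -0.0574, 0.0182]
tool_rot: [0.001, 0.13, 0.992, 0.0]
contact_force: [0.6, -0.2, 0.7]
gripper_width: 0.996
grasp_force: 0.0
t: 14.22
eef_pos: [0.4561, -0.057, 0.018]
tool_rot: [0.0, 0.13, 0.992, 0.0]
contact_force: [-1.5, -0.7, 6.8]
gripper_width: 0.512
grasp_force: 39.8
t: 15.13
eef_pos: [0.4556, -0.0568, 0.1573]
tool_rot: [0.0, 0.129, 0.992, 0.0]
contact_force: [0.3, -0.6, -0.9]
gripper_width: 0.508
grasp_force: 40.8
t 15.1333 pos [ 0.4556 -0.0568  0.1573] quat [0.    0.129 0.992 0.   ] shift cm [14.6  29.63  0.24]
```

```bash
python3 -m jog '[[0.5,1.2,0,0],[1,3,0,0],[2,5,0,0],[3,7,0,0],[4,9,0,0],[5,11,0,0],[6.1,13,0,0],[7.2,15.3,0,0],[8.3,17.5,0,0],[9.4,19.7,0,0],[10.5,22,0,0],[11.7,24.2,0,0],[12.8,26.3,0,0],[13.7,28,0,0],[14.3,29.1,0,0],[14.6,29.6,0,0],[14.6,29.6,0,0],[14.6,29.6,0,0],[14.6,29.6,0,0]]'
cat > held.py <<'E'
import sys
from h import *
from go import shift
from station import bot
x,y,zf=map(float,sys.argv[1:4]);o=bot.get_obs();c=bot.read_camera("wrist");W=world(c);e=o["eef_pos"]
m=(abs(W[...,2]-.02)<.005)&(np.hypot(W[...,0]-x,W[...,1]-y)<.05)
if m.sum()>30:print("holder pts",W[m].min(0).round(3),W[m].max(0).round(3),m.sum())
r=np.abs(W[...,2]-e[2]-.025)<.03
k=r&(np.hypot(W[...,0]-e[0],W[...,1]-e[1])<.05);print("held body",W[k].min(0).round(3),W[k].max(0).round(3))
print("eef",e.round(4),"f",o["contact_force"].round(1),"shift",shift([x,y,zf],o))
E
python3 held.py .3905 .267 .022
```

```text
t: 16.72
eef_pos: [0.3909, 0.2651, 0.157]
tool_rot: [-0.0, 0.13, 0.991, -0.0]
contact_force: [0.1, 0.1, 0.6]
gripper_width: 0.508
grasp_force: 40.8
holder pts [0.352 0.227 0.015] [0.426 0.306 0.022] 1165
held body [0.369 0.232 0.152] [0.394 0.3   0.212]
eef [0.3909 0.2651 0.157 ] f [0.1 0.1 0.6] shift [ 0.09  0.19 13.5 ]
```

```bash
python3 -m jog '[[0,0.1,1,0],[0,0.1,3,0],[0,0.1,5,0],[0,0.1,7,0],[0,0.1,9,0],[0,0.1,10.5,0],[0,0.1,11.5,0],[0,0.1,12.3,0],[0,0.1,12.8,0],[0,0.1,13,0],[0,0.1,13.1,0],[0,0.1,13.2,0],[0,0.1,13.25,0],[0,0.1,13.3,0],[0,0.1,13.3,0],[0,0.1,13.3,0]]'; python3 -m jog '[[0,0,0.05,0],[0,0,0.1,0],[0,0,0.1,0],[0,0,0.1,0],[0,0,0.1,0]]';python3 -m jog '[[0,0,0.05,0],[0,0,0.1,0],[0,0,0.1,0],[0,0,0.1,0]]'
```

```text
t: 18.1
eef_pos: [0.391, 0.2678, 0.0245]
tool_rot: [0.0, 0.13, 0.992, 0.0]
contact_force: [-0.4, -0.3, -0.8]
gripper_width: 0.507
grasp_force: 40.8
t: 18.52
eef_pos: [0.3908, 0.2676, 0.0233]
tool_rot: [-0.0, 0.13, 0.992, -0.0]
contact_force: [0.3, -0.2, -0.5]
gripper_width: 0.51
grasp_force: 40.8
t: 18.85
eef_pos: [0.3908, 0.2676, 0.0223]
tool_rot: [-0.0, 0.13, 0.992, -0.0]
contact_force: [0.5, 0.2, -1.1]
gripper_width: 0.516
grasp_force: 40.8
```

```bash
python3 -m jog '[[0,0,0.05,0],[0,0,0.05,0],[0,0,0.05,0],[0,0,0.05,0]]';python3 -m jog '[[0,0,0.05,0],[0,0,0.05,0],[0,0,0.05,0],[0,0,0.05,0]]'
```

```text
t: 19.18
eef_pos: [0.3909, 0.2676, 0.022]
tool_rot: [0.0, 0.13, 0.992, 0.0]
contact_force: [-1.1, -1.7, 3.6]
gripper_width: 0.504
grasp_force: 41.1
t: 19.52
eef_pos: [0.391, 0.2677, 0.0219]
tool_rot: [0.0, 0.13, 0.992, 0.0]
contact_force: [-1.6, -1.3, 11.3]
gripper_width: 0.508
grasp_force: 41.8
```

Seated. Releasing and lifting.

```bash
python3 -m jog '[[0,0,0,0],[0,0,0,0],[0,0,0,0],[0,0,0,0],[0,0,0,0],[0,0,0,0]]' -1 && python3 -m jog '[[0,0,-1,0],[0,0,-3,0],[0,0,-6,0],[0,0,-9,0],[0,0,-12,0],[0,0,-13.5,0],[0,0,-13.5,0],[0,0,-13.5,0]]'
cat > chk.py <<'E'
import sys
from h import *
from go import shift
from station import bot
x,y,z=map(float,sys.argv[1:4]);o=bot.get_obs();c=bot.read_camera("wrist");W=world(c)
m=(abs(W[...,2]-z)<.006)&(np.hypot(W[...,0]-x,W[...,1]-y)<.04);p=(W[m].min(0)+W[m].max(0))/2
print("cap",p[:2].round(4),"topz",np.median(W[m][:,2]).round(4),"ext",np.ptp(W[m],0).round(3),m.sum(),"eef",o["eef_pos"].round(4),"shift to cap, grasp z",shift([p[0],p[1],.017],o))
E
python3 chk.py .391 .267 .110; python3 go.py .6545 -.1245 .155
```

```text
t: 20.02
eef_pos: [0.3908, 0.2676, 0.0212]
tool_rot: [-0.0, 0.13, 0.992, -0.0]
contact_force: [0.1, 0.8, 0.1]
gripper_width: 1.006
grasp_force: 0.0
t: 20.68
eef_pos: [0.3913, 0.268, 0.1575]
tool_rot: [0.001, 0.13, 0.992, 0.001]
contact_force: [-1.5, -0.4, -1.1]
gripper_width: 1.0
grasp_force: 0.0
cap [0.3913 0.266 ] topz 0.1099 ext [0.043 0.044 0.009] 2481 eef [0.3913 0.268  0.1575] shift to cap, grasp z [-0.04 -0.22 14.05]
t 20.7333 pos [0.3906 0.2674 0.1563] quat [-0.     0.129  0.992  0.   ] shift cm [-35.57 -31.1    0.12]
```

The red jar is seated, with its cap top at 0.110. Next is the gold jar.

```bash
python3 -m jog '[[-1.5,-1.3,0,0],[-4,-3.5,0,0],[-6.5,-5.7,0,0],[-9,-7.9,0,0],[-11.5,-10.1,0,0],[-14,-12.2,0,0],[-16.5,-14.4,0,0],[-19,-16.6,0,0],[-21.5,-18.8,0,0],[-24,-21,0,0],[-26.5,-23.2,0,0],[-29,-25.4,0,0],[-31.5,-27.5,0,0],[-33.5,-29.3,0,0],[-35,-30.6,0,0],[-35.6,-31.1,0,0],[-35.6,-31.1,0,0],[-35.6,-31.1,0,0],[-35.6,-31.1,0,0]]' -1; python3 chk.py .6545 -.1245 .106
```

```text
t: 22.32
eef_pos: [0.6541, -0.1223, 0.1555]
tool_rot: [-0.001, 0.129, 0.992, 0.001]
contact_force: [0.3, -1.0, -0.1]
gripper_width: 1.002
grasp_force: 0.0
cap [ 0.6562 -0.1261] topz 0.105 ext [0.041 0.041 0.007] 2084 eef [ 0.6541 -0.1223  0.1555] shift to cap, grasp z [-0.32 -0.32 13.85]
```

```bash
python3 -m jog '[[-0.2,-0.3,3,0],[-0.2,-0.3,6,0],[-0.2,-0.3,9,0],[-0.2,-0.3,11.5,0],[-0.2,-0.3,13,0],[-0.2,-0.3,13.8,0],[-0.2,-0.3,13.8,0],[-0.2,-0.3,13.8,0],[-0.2,-0.3,13.8,0]]' -1 && python3 -m jog '[[0,0,0,0],[0,0,0,0],[0,0,0,0],[0,0,0,0],[0,0,0,0],[0,0,0,0],[0,0,0,0],[0,0,0,0]]' 1 40 && python3 -m jog '[[0,0,-1,0],[0,0,-2,0],[0,0,-4,0],[0,0,-6,0],[0,0,-8,0],[0,0,-10,0],[0,0,-12,0],[0,0,-13,0],[0,0,-14,0],[0,0,-14,0],[0,0,-14,0]]'; python3 go.py .5387 .3495 .155
```

```text
t: 23.12
eef_pos: [0.6575, -0.128, 0.0201]
tool_rot: [0.001, 0.129, 0.992, 0.0]
contact_force: [0.1, -0.8, 0.3]
gripper_width: 1.004
grasp_force: 0.0
t: 23.78
eef_pos: [0.6567, -0.1278, 0.0188]
tool_rot: [0.0, 0.129, 0.992, 0.0]
contact_force: [-0.8, 0.5, 4.4]
gripper_width: 0.47
grasp_force: 39.8
t: 24.7
eef_pos: [0.656, -0.1278, 0.1581]
tool_rot: [-0.0, 0.13, 0.992, 0.0]
contact_force: [-0.5, 0.4, -2.0]
gripper_width: 0.471
grasp_force: 40.2
t 24.7 pos [ 0.656  -0.1278  0.1581] quat [-0.     0.13   0.992  0.   ] shift cm [23.59 43.11  0.32]
```

```bash
python3 -m jog '[[0.5,1,0,0],[1.5,2.8,0,0],[2.8,5.1,0,0],[4.1,7.5,0,0],[5.5,10,0,0],[6.9,12.6,0,0],[8.3,15.2,0,0],[9.7,17.8,0,0],[11.1,20.4,0,0],[12.5,22.9,0,0],[13.9,25.5,0,0],[15.3,28,0,0],[16.7,30.6,0,0],[18.1,33.1,0,0],[19.5,35.7,0,0],[20.8,38,0,0],[22,40.2,0,0],[22.9,41.8,0,0],[23.4,42.8,0,0],[23.6,43.1,0,0]]'; python3 -m jog '[[0,0,0,0],[0,0,0,0],[0,0,0,0]]'; python3 held.py .5387 .3495 .0228
```

```text
t: 26.37
eef_pos: [0.5367, 0.352, 0.157]
tool_rot: [-0.001, 0.128, 0.992, -0.0]
contact_force: [-0.2, -0.6, -0.9]
gripper_width: 0.475
grasp_force: 40.2
t: 26.62
eef_pos: [0.5395, 0.3473, 0.1582]
tool_rot: [0.0, 0.131, 0.991, -0.0]
contact_force: [0.1, -0.5, -0.8]
gripper_width: 0.473
grasp_force: 40.2
holder pts [0.501 0.31  0.015] [0.576 0.39  0.022] 1147
held body [0.517 0.315 0.153] [0.542 0.381 0.213]
eef [0.5395 0.3473 0.1582] f [ 0.1 -0.5 -0.8] shift [ 0.14  0.21 13.54]
```

```bash
python3 -m jog '[[0,0.2,1,0],[0,0.2,3,0],[0,0.2,5,0],[0,0.2,7,0],[0,0.2,9,0],[0,0.2,10.5,0],[0,0.2,11.5,0],[0,0.2,12.3,0],[0,0.2,12.8,0],[0,0.2,13,0],[0,0.2,13.1,0],[0,0.2,13.2,0],[0,0.2,13.25,0],[0,0.2,13.3,0],[0,0.2,13.3,0],[0,0.2,13.3,0]]'; python3 -m jog '[[0,0,0.05,0],[0,0,0.1,0],[0,0,0.1,0],[0,0,0.1,0],[0,0,0.1,0]]';python3 -m jog '[[0,0,0.05,0],[0,0,0.1,0],[0,0,0.1,0],[0,0,0.1,0]]'
```

```text
t: 28.0
eef_pos: [0.5394, 0.3514, 0.0256]
tool_rot: [0.0, 0.13, 0.992, 0.0]
contact_force: [1.0, 0.1, -1.1]
gripper_width: 0.47
grasp_force: 40.2
t: 28.42
eef_pos: [0.5393, 0.3512, 0.0243]
tool_rot: [-0.0, 0.13, 0.992, -0.0]
contact_force: [-0.2, 0.1, -0.8]
gripper_width: 0.47
grasp_force: 40.2
t: 28.75
eef_pos: [0.5393, 0.3512, 0.0232]
tool_rot: [-0.0, 0.13, 0.992, -0.0]
contact_force: [0.2, -0.9, -1.2]
gripper_width: 0.473
grasp_force: 40.2
```

```bash
python3 -m jog '[[0,0,0.05,0],[0,0,0.05,0],[0,0,0.05,0],[0,0,0.05,0]]';python3 -m jog '[[0,0,0.05,0],[0,0,0.05,0],[0,0,0.05,0],[0,0,0.05,0]]'
```

```text
t: 29.08
eef_pos: [0.5394, 0.3513, 0.0229]
tool_rot: [0.0, 0.13, 0.992, 0.0]
contact_force: [0.6, 0.6, 0.9]
gripper_width: 0.474
grasp_force: 40.2
t: 29.42
eef_pos: [0.5396, 0.3513, 0.0227]
tool_rot: [0.0, 0.13, 0.992, 0.0]
contact_force: [-1.0, -1.0, 5.2]
gripper_width: 0.476
grasp_force: 40.0
```

```bash
python3 -m jog '[[0,0,0,0],[0,0,0,0],[0,0,0,0],[0,0,0,0],[0,0,0,0],[0,0,0,0]]' -1 && python3 -m jog '[[0,0,-1,0],[0,0,-3,0],[0,0,-6,0],[0,0,-9,0],[0,0,-12,0],[0,0,-13.5,0],[0,0,-13.5,0],[0,0,-13.5,0]]'; python3 chk.py .5387 .350 .110; python3 go.py .6555 .108 .155
```

```text
t: 29.92
eef_pos: [0.5393, 0.3512, 0.0222]
tool_rot: [-0.0, 0.13, 0.992, -0.0]
contact_force: [0.5, -0.6, 0.1]
gripper_width: 1.001
grasp_force: 0.0
t: 30.58
eef_pos: [0.5399, 0.3517, 0.1589]
tool_rot: [0.001, 0.13, 0.992, 0.001]
contact_force: [0.1, -0.2, -0.4]
gripper_width: 1.001
grasp_force: 0.0
cap [0.5387 0.3516] topz 0.1091 ext [0.04  0.04  0.007] 2114 eef [0.5399 0.3517 0.1589] shift to cap, grasp z [ 0.13 -0.06 14.19]
t 30.6333 pos [0.539  0.3512 0.1574] quat [-0.     0.13   0.992  0.   ] shift cm [-17.5  -20.51   0.24]
```

The gold jar is seated. Next is the green jar.

```bash
python3 -m jog '[[-1.5,-1.8,0,0],[-3.5,-4.1,0,0],[-5.5,-6.4,0,0],[-7.5,-8.8,0,0],[-9.5,-11.1,0,0],[-11.5,-13.5,0,0],[-13.5,-15.8,0,0],[-15.5,-18.2,0,0],[-16.8,-19.7,0,0],[-17.5,-20.5,0,0],[-17.5,-20.5,0,0],[-17.5,-20.5,0,0],[-17.5,-20.5,0,0]]' -1; python3 chk.py .6555 .108 .103
```

```text
t: 31.72
eef_pos: [0.6548, 0.1107, 0.1566]
tool_rot: [-0.001, 0.128, 0.992, 0.0]
contact_force: [-0.3, 0.4, -0.0]
gripper_width: 1.003
grasp_force: 0.0
cap [0.6572 0.1072] topz 0.1024 ext [0.045 0.045 0.008] 2324 eef [0.6548 0.1107 0.1566] shift to cap, grasp z [-0.35 -0.29 13.96]
```

```bash
python3 -m jog '[[-0.1,-0.1,3,0],[-0.1,-0.1,6,0],[-0.1,-0.1,9,0],[-0.1,-0.1,11.5,0],[-0.1,-0.1,13,0],[-0.1,-0.1,13.9,0],[-0.1,-0.1,13.9,0],[-0.1,-0.1,13.9,0],[-0.1,-0.1,13.9,0]]' -1 && python3 -m jog '[[0,0,0,0],[0,0,0,0],[0,0,0,0],[0,0,0,0],[0,0,0,0],[0,0,0,0],[0,0,0,0],[0,0,0,0]]' 1 40 && python3 -m jog '[[0,0,-1,0],[0,0,-2,0],[0,0,-4,0],[0,0,-6,0],[0,0,-8,0],[0,0,-10,0],[0,0,-12,0],[0,0,-13,0],[0,0,-14,0],[0,0,-14,0],[0,0,-14,0]]'; python3 go.py .563 -.3825 .155
```

```text
t: 32.52
eef_pos: [0.6575, 0.1077, 0.0197]
tool_rot: [0.001, 0.129, 0.992, 0.0]
contact_force: [-0.5, -0.5, 0.5]
gripper_width: 0.997
grasp_force: 0.0
t: 33.18
eef_pos: [0.6571, 0.1072, 0.0191]
tool_rot: [0.001, 0.13, 0.992, 0.0]
contact_force: [-0.7, 0.2, 5.3]
gripper_width: 0.496
grasp_force: 40.2
t: 34.1
eef_pos: [0.6563, 0.1069, 0.1581]
tool_rot: [-0.0, 0.13, 0.992, 0.0]
contact_force: [-0.7, 1.3, -1.2]
gripper_width: 0.502
grasp_force: 40.6
t 34.1 pos [0.6563 0.1069 0.1581] quat [-0.     0.13   0.992  0.   ] shift cm [ -3.55 -49.7    0.31]
```

```bash
python3 -m jog '[[0,-1.2,0,0],[-0.2,-3.2,0,0],[-0.4,-5.8,0,0],[-0.6,-8.6,0,0],[-0.8,-11.4,0,0],[-1,-14.2,0,0],[-1.2,-17,0,0],[-1.4,-19.8,0,0],[-1.6,-22.6,0,0],[-1.8,-25.4,0,0],[-2,-28.2,0,0],[-2.2,-31,0,0],[-2.4,-33.8,0,0],[-2.6,-36.6,0,0],[-2.8,-39.4,0,0],[-3,-42.2,0,0],[-3.2,-45,0,0],[-3.4,-47.5,0,0],[-3.5,-49.2,0,0],[-3.6,-49.7,0,0]]'; python3 -m jog '[[0,0,0,0],[0,0,0,0],[0,0,0,0],[0,0,0,0]]'; python3 held.py .563 -.3825 .0229
```

```text
t: 35.77
eef_pos: [0.5597, -0.3872, 0.157]
tool_rot: [-0.002, 0.132, 0.991, -0.001]
contact_force: [-0.4, -0.1, -0.3]
gripper_width: 0.503
grasp_force: 40.6
t: 36.1
eef_pos: [0.5644, -0.3805, 0.158]
tool_rot: [-0.0, 0.128, 0.992, 0.001]
contact_force: [-0.1, -0.0, -0.8]
gripper_width: 0.495
grasp_force: 40.6
holder pts [ 0.525 -0.426  0.015] [ 0.596 -0.347  0.022] 1153
held body [ 0.543 -0.414  0.153] [ 0.568 -0.346  0.213]
eef [ 0.5644 -0.3805  0.158 ] f [-0.1 -0.  -0.8] shift [ 0.08 -0.24 13.51]
```

```bash
python3 -m jog '[[0,-0.3,1,0],[0,-0.3,3,0],[0,-0.3,5,0],[0,-0.3,7,0],[0,-0.3,9,0],[0,-0.3,9,0],[0,-0.3,9,0],[0,-0.3,9,0],[0,-0.3,9,0]]'; python3 held.py .563 -.3835 .0229
```

```text
t: 36.9
eef_pos: [0.5638, -0.3862, 0.0698]
tool_rot: [0.001, 0.129, 0.992, -0.001]
contact_force: [0.3, -0.1, -0.6]
gripper_width: 0.499
grasp_force: 40.7
holder pts [ 0.525 -0.426  0.015] [ 0.597 -0.347  0.022] 1931
held body [ 0.542 -0.419  0.065] [ 0.568 -0.352  0.125]
eef [ 0.5638 -0.3862  0.0698] f [ 0.3 -0.1 -0.6] shift [0.16 0.25 4.69]
```

```bash
python3 -m jog '[[0,0.1,1.5,0],[0,0.1,2.5,0],[0,0.1,3.3,0],[0,0.1,3.8,0],[0,0.1,4.1,0],[0,0.1,4.2,0],[0,0.1,4.3,0],[0,0.1,4.4,0],[0,0.1,4.4,0],[0,0.1,4.4,0]]'; python3 -m jog '[[0,0,0.05,0],[0,0,0.1,0],[0,0,0.1,0],[0,0,0.1,0],[0,0,0.1,0]]';python3 -m jog '[[0,0,0.05,0],[0,0,0.1,0],[0,0,0.1,0],[0,0,0.1,0]]'
```

```text
t: 37.78
eef_pos: [0.5632, -0.3847, 0.0245]
tool_rot: [0.0, 0.13, 0.992, -0.0]
contact_force: [-0.2, 0.0, -1.3]
gripper_width: 0.502
grasp_force: 40.7
t: 38.2
eef_pos: [0.5631, -0.3845, 0.0233]
tool_rot: [-0.0, 0.13, 0.992, 0.0]
contact_force: [-0.0, 0.0, -1.3]
gripper_width: 0.497
grasp_force: 40.7
t: 38.53
eef_pos: [0.5634, -0.3846, 0.0231]
tool_rot: [0.0, 0.13, 0.992, 0.0]
contact_force: [-0.4, 1.2, 5.0]
gripper_width: 0.496
grasp_force: 41.2
```

Touchdown. Releasing, lifting and checking everything.

```bash
python3 -m jog '[[0,0,0,0],[0,0,0,0],[0,0,0,0],[0,0,0,0],[0,0,0,0],[0,0,0,0]]' -1 && python3 -m jog '[[0,0,-1,0],[0,0,-3,0],[0,0,-6,0],[0,0,-9,0],[0,0,-12,0],[0,0,-13.5,0],[0,0,-13.5,0],[0,0,-13.5,0],[0,0,-13.5,0]]'; python3 chk.py .563 -.3835 .107
python3 - <<'E'
from h import *
from station import bot
t=bot.read_camera("top");s=bot.read_camera("scene");cv2.imwrite("pics/v5.png",np.vstack([t["pixels"][50:310],s["pixels"][40:370]])[...,::-1])
for k,c in(("top",t),("scene",s)):
  W=world(c)
  for n,x,y,h in(("white",.4625,-.219,.102),("red",.3905,.267,.110),("gold",.5387,.3495,.110),("green",.563,-.3835,.107)):
    m=(np.abs(W[...,2]-h)<.005)&(np.hypot(W[...,0]-x,W[...,1]-y)<.04)
    if m.sum()>20:
        (a,b),_,_=cv2.fitEllipse(cv2.convexHull(np.argwhere(m)[:,::-1].astype(np.float32)));print(k,n,ray(c,a,b,h).round(4),np.median(W[m][:,2]).round(4),m.sum())
W=world(t)
for n,x,y,r in(("timer",.786,.126,.06),("tape",.77,-.148,.07)):
    m=(W[...,2]>.012)&(W[...,2]<.1)&(np.hypot(W[...,0]-x,W[...,1]-y)<r);X=W[m];print(n,X.min(0).round(3),X.max(0).round(3))
E
```

```text
t: 39.03
eef_pos: [0.563, -0.3845, 0.0221]
tool_rot: [-0.0, 0.13, 0.992, 0.0]
contact_force: [-0.5, 0.3, -0.2]
gripper_width: 0.996
grasp_force: 0.0
t: 39.78
eef_pos: [0.5626, -0.3841, 0.1568]
tool_rot: [-0.0, 0.13, 0.992, 0.0]
contact_force: [0.7, -0.3, -0.3]
gripper_width: 0.999
grasp_force: 0.0
cap [ 0.5642 -0.3847] topz 0.1064 ext [0.046 0.045 0.008] 2409 eef [ 0.5626 -0.3841  0.1568] shift to cap, grasp z [-0.18 -0.03 13.97]
top white [ 0.4657 -0.2186] 0.1028 184
top red [0.3918 0.2675] 0.1107 175
top gold [0.5388 0.3524] 0.1104 153
top green [ 0.5642 -0.3809] 0.107 163
scene white [ 0.4626 -0.2205] 0.1031 349
scene red [0.3896 0.266 ] 0.1113 188
scene gold [0.5362 0.3503] 0.1104 135
scene green [ 0.5613 -0.3832] 0.1077 383
timer [0.749 0.096 0.014] [0.815 0.164 0.072]
tape [ 0.727 -0.195  0.012] [ 0.824 -0.103  0.032]
```

View pics/v5.png

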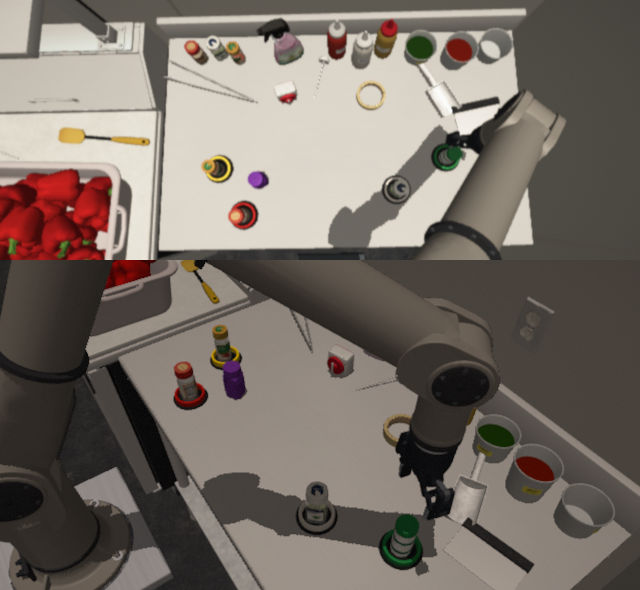

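All four jars stand in their holders: white (397,188), red (243,215), gold (217,168) and green (447,157) in the top half of the picture. The timer and tape roll have not moved.

```bash
python3 -c "
from station import bot
print(bot.hand_in())"
```

```text
the job is handed in; nothing more can be done
None
```

The job is handed in with no verdict returned: by my last camera check all four jars stood upright on the floors of their matching holders, within about 5 mm of centre, and the timer and tape roll had not moved.

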